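# Refit the dust-box cover of the edge-finishing machine

## Robot

A 6-joint arm with a two-finger parallel gripper is mounted at the origin on the work surface. World frame = base frame: x ahead of the robot, y to its left, z up, the work surface at z = 0. Lengths are in m, angles in rad, forces in N, time in s.
With the tool pointing down it reaches from about 0.35 to 0.975 m from the base axis. Payload 17.4 kg.
Tool frame: the origin (TCP) lies between the finger pads; the fingertips stand 14 mm ahead of it and the grasp point (between the pads) lies 5 mm behind it (manip.finger_overhang is the distance from the TCP to the fingertips, in m); z points along the fingers, y is the line along which they close (so a half turn about z gives the same grasp; the last joint's range is limited). The gripper opens to 85 mm and grips with 20 to 120 N. Pads are 22 mm wide; open, the fingers measure 114 mm over their backs; the gripper's body (76 mm by 85 mm) begins 54 mm behind the grasp point. The pads swing forward as they close: fully open they stand 13 mm farther back than shut.
Start: joints at [-1.175, 0.116, 1.442, -0, 1.584, -0.038], TCP at [0.284, -0.612, 0.245] pointing down, gripper open.
Joint ranges: [-2.83, 2.83], [-0.83, 2.19], [0.07, 2.5], [-1.14, 4.28], [0.01, 3], [-2.97, 2.97]. Speed limits (rad/s): [1.89, 1.89, 2.22, 3.14, 3.14, 3.14].

## Interface

Orientations are given as a unit quaternion [w, x, y, z].
In Python, from bench import manip, snapshot, job gives the robot as it stands.
- The arm moves only by the shell command python3 -m creep 'ROWS' [OPENING] [FORCE]. ROWS is JSON, a list of rows, each a list of 4 numbers: the shift along the tool's x, y, z in mm, then the turn about the tool's z in degrees. In form: [[tx, ty, tz, twist], ...]. A call has 1 to 20 rows; each row is the pose to reach, as a shift and turn from the pose commanded when the call began, along the tool's axes at that moment; what a row does not reach only later rows make up. A row lasts 1/8 s, in which the tool goes at most 62.5 mm and 10.7 degrees, less where a joint would pass 70% of its speed; a pose out of reach is approached as far as the arm can. A call with a gripper value outside its range is refused whole. OPENING is the opening, from 0 (shut) to 1 (fully open), set as the call begins (- or left out, the last holds). The fingers move at their own pace and stop on an object; FORCE is the grip in N (left out, the last holds). Time passes only in rows, so rows that repeat a pose let the fingers close. It gives the time, the measured TCP pose, the force, the opening and the grip force at its end, in the units of the state.
- manip.sense(): the state, without advancing time (a new reading comes with each control period).
- snapshot(name): name is "scene" or "side" or "wrist"; returns a dict with "frame" (384x512x3 uint8, blue, green, red), "mtx" (3x3 intrinsics, pixels), "view" (4x4, takes a point from world to camera coordinates); the wrist camera has in their place "T_tool_cam" (4x4, takes a point from camera to tool coordinates, whose origin is the TCP and whose axes are the flange's). Camera axes: x right, y down, z forward; pixel columns grow to the right and rows downward; lengths in m; the calibration is good to about 2 mm. A picture is of the moment at which its call begins: read the wrist's pose just before it. There is no depth.
- job.job_done(): hands the job in; it is judged then, once.
The state is a dict: "t": time; "joints": joint angles; "joint_vel": joint speeds; "joint_torque": joint torques, N m; "tool_pos": TCP position; "orientation": TCP orientation; "force": force on the tool from outside, world axes, zero at the start; "moment": the same for the moment, N m; "grip_width": opening from 0.0 (shut) to 1.0 (fully open); "finger_force": force on a finger pad.
Only numpy, scipy, OpenCV 4.12 (cv2) and the standard library are available. Lean on these libraries where they do the work, as an engineer would, in place of code of your own. Each camera call takes 0.05 s, during which the arm holds its last target. There are 200 camera calls.

## Task

The dust box of the edge-finishing machine has been emptied: put its cover back. Take the cover by its handle, slip its two keyholes over the headed studs on the sloping front, press it gently onto the rubber seal and slide it down the slope until it is fully home and locked behind the stud heads, then let go. Never press or push it with more than about 30 N, and leave the other things on the bench where they are.

Things in the scene. Friction and masses are not known exactly. Their poses are not given: they have to be found in the camera images.
- cover_grip (a point): Centre of the grip bar of the cover's black bow handle, 43 above the underside of the plate, over its middle. The bar runs 90 along x, is 12 wide (y) and 14 high, 31 clear above the plate, on two posts at x = +-37. z points out of the handle side; +x to the plate's upper edge (narrow ends of its keyholes).
- cover: The loose cover, lying flat, handle up: aluminium plate 140 (x) by 200 (y) by 5, about 0.42 kg. Origin: middle of its underside, axes as cover_grip. Two keyholes at y = +-80: round entry hole 24 across centred at x = -11, tapering from x = -5 to +4 into a slot 11 wide with a flat end at x = +15. It bends if pressed on the machine with over 40 N.
- hatch (a point): Middle of the hatch, on the painted surface of the machine's front, which slopes 25 degrees. x up the slope, y across, z square out of it. With axes parallel, the stud heads pass through the entry holes when cover_grip is at x = +22, y = 0 in this frame; fully home (stems at the slot ends) it is at x = 0, y = 0 and z = 57 to 64.
- panel: The sloping front, 215 (x) by 300 (y), frame as hatch. On it, centred, a black steel frame 200 by 250 on shims: its flat land lies 11.5 to 18.5 above the paint (along z), differing each time and not measured: feel for it. A rubber seal round the opening (96 by 124) stands 6 above the land.
- stud_left (a point): On the paint under the stud at y = +80, x = +11 of hatch; axes as hatch. Steel stud fixed on the frame: stem 8 across, round head 18 across, 4 thick; head's underside 7.5 above the land. The plate slides under the heads only with the seal squeezed 3.5 to 6 mm; let go, the seal lifts it 1 to 2 mm against the heads and clamps it.
- stud_right (a point): The same for the equal stud at y = -80. The seal acts as a spring along z: about 2 N at first touch and 2 N more per mm, so 9 N lets the plate under the heads and about 14 N brings it onto the hard land. Rubbing resists the slide with 3 to 12 N; at the end the stems stop it hard.
- machine: The fixed grey machine, 320 deep, 300 wide, 205 high, with motor, grooved wooden burnishing wheel and sanding drum on its rear deck (160 high). Origin on the bench straight below hatch, which is 105 up; x points away from the sloping front, which faces the robot's side.
- awl: Bystander: awl lying down, 150 long, wooden handle; origin midway along on its underside.
- tape: Bystander: roll of tape lying flat, 84 across, 24 high; origin under its centre.
- wax_tin: Bystander: low round tin, 60 across, 32 high; origin under its centre.
- spool: Bystander: standing thread spool, 48 across, 58 high; origin under its centre.
- mallet: Bystander: round mallet lying down, head 68 across and 100 long, handle 245 long; origin under the head.
- glue_tin: Bystander: open paint tin with a brush leaning in it, 84 across, 85 high, brush to 165; origin under its centre.
- wax: Bystander: round cake of beeswax, 60 across, 22 high; origin under its centre.

How it is judged:
By the outcome, as a careful person would: the job done as asked, in the order asked, and still so for the second after the job is handed in, with the robot touching nothing.
It also fails if it takes over 72 s, if anything falls off the work surface, if the arm or the gripper's body presses on something with over 40 N, if the wrist force passes 120 N, or if a joint passes its speed limit or range.

## Working session

There is one attempt and no reset: what is moved stays moved. The work goes in short steps, Python scripts to look and compute and a shell command to move; the robot and the scene stay as the last step left them, time stands still between calls to the robot, and variables do not carry over. Pictures are saved under pics/ and viewed, at most 10 in all, crops included, and the job is handed in when it is done.

```bash
ls; mkdir -p pics
cat > h.py <<'E'
from bench import manip, snapshot, job
import cv2, numpy as np
from scipy.spatial.transform import Rotation as R
def pose():
    s=manip.sense(); q=s["orientation"]
    T=np.eye(4); T[:3,:3]=R.from_quat([q[1],q[2],q[3],q[0]]).as_matrix(); T[:3,3]=s["tool_pos"]; return s,T
def shot(n,f):
    s,T=pose(); d=snapshot(n); cv2.imwrite("pics/"+f,d["frame"])
    V=np.array(d["view"]) if "view" in d else np.linalg.inv(T@np.array(d["T_tool_cam"]))
    np.savez("pics/"+f[:-4],V=V,K=d["mtx"]); return d
def load(f):
    z=np.load("pics/"+f+".npz"); return z["V"],z["K"]
def ray(f,u,v):
    V,K=load(f); C=np.linalg.inv(V); d=C[:3,:3]@np.linalg.solve(K,[u,v,1.]); return C[:3,3],d
def onz(f,u,v,z):
    c,d=ray(f,u,v); return c+d*(z-c[2])/d[2]
def proj(f,p):
    V,K=load(f); q=V[:3,:3]@np.asarray(p)+V[:3,3]; q=K@q; return q[:2]/q[2]
E
python3 - <<'E'
from h import *
s,T=pose(); print(s,T)
shot("scene","a.png"); shot("side","b.png")
E
```

```text
pics
{'t': 0.0, 'joints': array([-1.17477347e+00,  1.16462479e-01,  1.44224068e+00, -5.44005303e-06,
        1.58400568e+00, -3.77931074e-02]), 'joint_vel': array([-2.55025435e-05, -1.31802095e-03, -1.36083862e-04, -1.99998279e-04,
        6.55210158e-04,  6.78956076e-04]), 'joint_torque': array([-4.02518417e-04, -7.31977844e+01, -6.32486987e+01, -1.24979606e-04,
        6.58679201e-03, -5.76581829e-05]), 'tool_pos': array([ 0.28365617, -0.61231915,  0.24459328]), 'orientation': array([-5.48681918e-04,  9.76567409e-01,  2.15211023e-01, -1.02105764e-04]), 'force': array([-1.21304748,  0.13847892, -0.33490946]), 'moment': array([ 0.01077069, -0.03631307,  0.00312894]), 'finger_force': 0.0, 'grip_width': 1.0011111590381896} [[ 9.07368410e-01  4.20336030e-01 -4.35591117e-04  2.83656169e-01]
 [ 4.20336254e-01 -9.07367829e-01  1.02770119e-03 -6.12319153e-01]
 [ 3.67384702e-05 -1.11559833e-03 -9.99999377e-01  2.44593280e-01]
 [ 0.00000000e+00  0.00000000e+00  0.00000000e+00  1.00000000e+00]]
```

View pics/a.png

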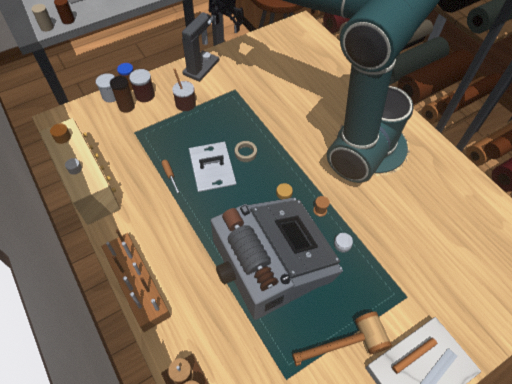

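View pics/b.png

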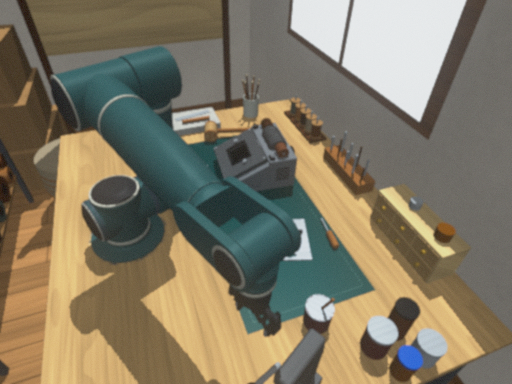

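The scene view shows the cover at about (212,167) with its bar from (200,163) to (223,158). The machine is at about (280,250) with its hatch at (297,234) facing the robot. Next I'll estimate positions in world coordinates.

Run:
```python
from h import *
for n,u,v,z in [("c1",190,148,.005),("c2",227,143,.005),("c3",235,185,.005),("c4",199,192,.005),("barL",200,163,.05),("barR",223,158,.05),("h",297,234,.12),("tape",246,151,.01),("wax",285,190,.01),("spool",321,205,.03),("tin",344,241,.03),("glue",184,96,.05),("awl",170,175,.01),("mallet",373,330,.05)]:
    print(n,onz("a",u,v,z).round(3))
im=cv2.imread("pics/a.png")[120:320,150:370]; cv2.imwrite("pics/a2.png",cv2.resize(im,None,fx=3,fy=3,interpolation=2)[:600,:660])
```

```text
c1 [ 0.606 -0.343  0.005]
c2 [ 0.473 -0.292  0.005]
c3 [ 0.546 -0.109  0.005]
c4 [ 0.671 -0.15   0.005]
barL [ 0.62 -0.23  0.05]
barR [ 0.538 -0.206  0.05 ]
h [0.513 0.213 0.12 ]
tape [ 0.433 -0.217  0.01 ]
wax [0.406 0.005 0.01 ]
spool [0.343 0.131 0.03 ]
tin [0.361 0.281 0.03 ]
glue [ 0.517 -0.557  0.05 ]
awl [ 0.727 -0.266  0.01 ]
mallet [0.477 0.555 0.05 ]
```

View pics/a2.png

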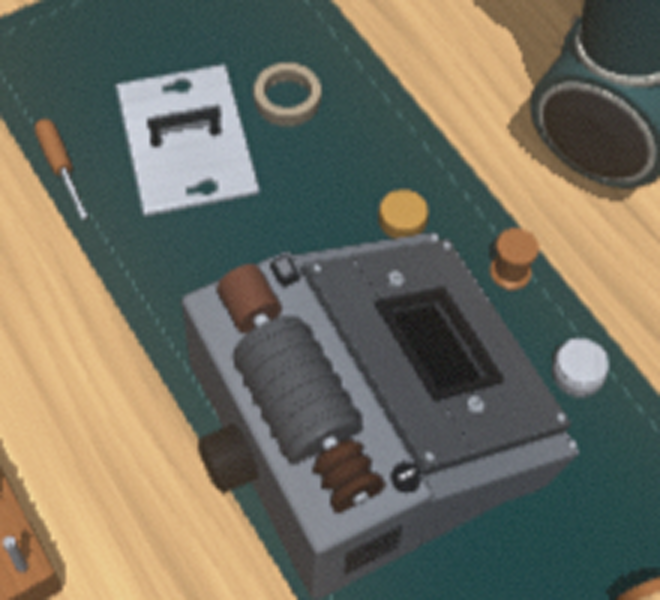

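The crop shows the cover's keyholes with their round ends on the robot side and narrow ends towards the wheel. Both studs are clear at crop (396,278) and (476,404). I'll move above the cover and look from there.

```bash
python3 -m creep '[[430,-233,0,41],[430,-233,0,41],[430,-233,0,41],[430,-233,0,41],[430,-233,0,41],[430,-233,0,41],[430,-233,0,41],[430,-233,0,41],[430,-233,0,41],[430,-233,0,41],[430,-233,0,41]]' 1 40
python3 - <<'E'
from h import *
a=onz("a",282,212.7,.133);b=onz("a",308.7,254.7,.133)
print(a,b,(a+b)/2,np.linalg.norm(a-b),np.degrees(np.arctan2(*(b-a)[1::-1]))-90)
shot("wrist","w1.png")
E
```

```text
t: 1.48
tool_pos: [0.5754, -0.2213, 0.2453]
orientation: [0.0, 0.99, -0.141, -0.0]
force: [-0.1, 0.3, -0.4]
grip_width: 1.0
finger_force: 0.0
[0.51471055 0.13175477 0.133     ] [0.52730819 0.29192192 0.133     ] [0.52100937 0.21183834 0.133     ] 0.16066180359666343 -4.497230203059701
```

View pics/w1.png

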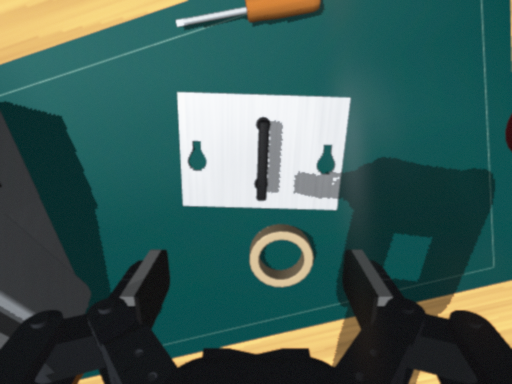

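The close view shows the plate corners at (178,93), (350,98), (337,210) and (183,206), with the narrow ends of the keyholes at the top. The bar top runs from (264,119) to (261,199).

Run:
```python
from h import *
P=np.array([onz("w1",u,v,.005) for u,v in [(178,93),(350,98),(337,210),(183,206)]])
c=P.mean(0); x=(P[0]+P[1]-P[2]-P[3]); y=P[0]+P[3]-P[1]-P[2]
print(c,np.degrees(np.arctan2(x[1],x[0])),np.degrees(np.arctan2(y[1],y[0]))-90,np.linalg.norm(x)/2,np.linalg.norm(y)/2)
b=np.array([onz("w1",u,v,.05) for u,v in [(264,119),(261,199)]]); print(b,b.mean(0))
h=np.array([onz("w1",u,v,.005) for u,v in [(197,158),(326,162)]]);print(h)
s,T=pose(); d=T[:3,:3].T@(c-T[:3,3]); print(d*1e3,np.degrees(np.arctan2(T[1,0],T[0,0])))
```

```text
[ 0.57718659 -0.23013923  0.005     ] -17.86667739071263 -17.808008854242274 0.1403061948497987 0.2001867146508844
[[ 0.62290012 -0.24432946  0.05      ]
 [ 0.53838452 -0.21699773  0.05      ]] [ 0.58064232 -0.2306636   0.05      ]
[[ 0.59615921 -0.15197048  0.005     ]
 [ 0.54670941 -0.30393658  0.005     ]]
[  4.20167177   7.9231542  240.34395922] -16.22858883523247
```

```bash
python3 -m creep '[[5.5,8,0,1.6],[5.5,8,60,1.6],[5.5,8,110,1.6],[5.5,8,150,1.6],[5.5,8,180,1.6],[5.5,8,195,1.6],[5.5,8,205,1.6],[5.5,8,205,1.6],[5.5,8,205,1.6]]' 1 40 && python3 -m creep '[[0,0,0,0],[0,0,0,0],[0,0,0,0],[0,0,0,0],[0,0,0,0],[0,0,0,0],[0,0,0,0],[0,0,0,0]]' 0 40
```

```text
t: 2.65
tool_pos: [0.5795, -0.2298, 0.0415]
orientation: [0.0, 0.988, -0.154, 0.001]
force: [0.1, -0.2, 1.0]
grip_width: 0.999
finger_force: 0.0
t: 3.65
tool_pos: [0.5791, -0.2296, 0.0405]
orientation: [0.0, 0.988, -0.154, 0.0]
force: [-1.0, -1.3, 4.7]
grip_width: 0.128
finger_force: 40.2
```

Gripped at 40 N. Next I'll lift it, carry it to just in front of the machine, and look with the wrist and scene cameras.

```bash
python3 -m creep '[[0,0,-30,0],[0,0,-80,0],[0,0,-140,0],[0,0,-200,0],[-30,-35,-240,-3],[-70,-75,-240,-13.3],[-110,-120,-240,-13.3],[-150,-165,-240,-13.3],[-190,-210,-240,-13.3],[-230,-255,-240,-13.3],[-270,-300,-240,-13.3],[-310,-345,-240,-13.3],[-326,-363,-240,-13.3],[-326,-363,-240,-13.3],[-326,-363,-240,-13.3]]' 0 40
python3 - <<'E'
from h import *
shot("wrist","w2.png"); shot("scene","s2.png")
E
```

```text
t: 5.52
tool_pos: [0.3792, 0.2152, 0.2798]
orientation: [0.0, 0.999, -0.039, -0.0]
force: [0.1, -1.3, -5.3]
grip_width: 0.125
finger_force: 39.9
```

View pics/w2.png

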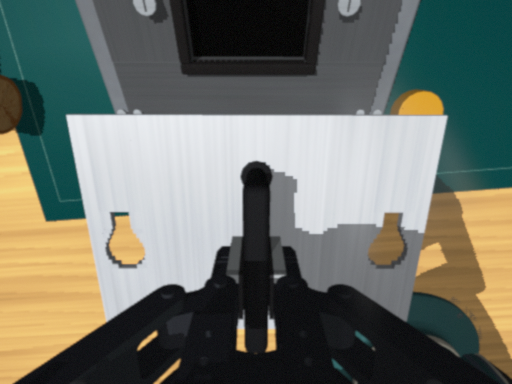

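The wrist view shows the stud heads at (145,6) and (348,7), symmetric about the held bar. The plate hangs level, with its top edge at row 114 and its corners at (68,115) and (446,115).

Run:
```python
from h import *
s,T=pose(); print(s["tool_pos"])
for z in (.128,.1337,.139):
    a=onz("w2",145,6,z);b=onz("w2",348,7,z); m=(a+b)/2
    print(z,m,np.linalg.norm(a-b),np.degrees(np.arctan2(*(a-b)[1::-1]))-90)
pz=s["tool_pos"][2]-.0405+.005
P=[onz("w2",u,v,pz) for u,v in [(68,115),(446,115),(126,244),(388,246)]]
print([T[:3,:3].T@(p-T[:3,3])*1e3 for p in P])
# scene 2
im=cv2.imread("pics/a.png"); g=cv2.cvtColor(im,6)
print(np.degrees(np.arctan2(T[1,0],T[0,0])))
```

```text
[0.37946052 0.21483723 0.28000294]
0.128 [0.52427872 0.21087693 0.128     ] 0.16394752464125492 -4.691760686254312
0.1337 [0.52301644 0.21082128 0.1337    ] 0.16061642392616315 -4.691760686254341
0.139 [0.52184273 0.21076953 0.139     ] 0.15751908466476205 -4.691760686254369
[array([ 69.03323536, -98.43721811,  35.43883922]), array([69.27762664, 99.95323921, 35.51209974]), array([ -6.97561979, -78.29711684,  35.47356008]), array([-8.12198094, 80.39503595, 35.53264254])]
-4.510249630748404
```

```bash
python3 -m creep '[[40,-4,0,0],[80,-8.5,0,0],[120,-8.5,0,0],[152,-8.5,10,0],[152,-8.5,35,0],[152,-8.5,55,0],[152,-8.5,65,0],[152,-8.5,65,0],[152,-8.5,65,0]]' 0 25
python3 - <<'E'
from h import *
s,T=pose(); print(s["force"],s["moment"],s["tool_pos"])
shot("side","s3.png")
V,K=load("s3"); u,v=proj("s3",[.53,.21,.17]).round().astype(int); print(u,v)
im=cv2.imread("pics/s3.png")[max(v-70,0):v+70,u-90:u+90]; cv2.imwrite("pics/s3c.png",cv2.resize(im,None,fx=4,fy=4,interpolation=2))
E
```

```text
t: 6.75
tool_pos: [0.5315, 0.2124, 0.2164]
orientation: [-0.0, 0.999, -0.039, 0.001]
force: [-0.0, 0.1, -5.3]
grip_width: 0.132
finger_force: 39.8
[-0.00540202  0.14624495 -5.29355192] [-0.00909627  0.00898911 -0.00183229] [0.53148942 0.21236865 0.21639549]
240 143
```

View pics/s3c.png

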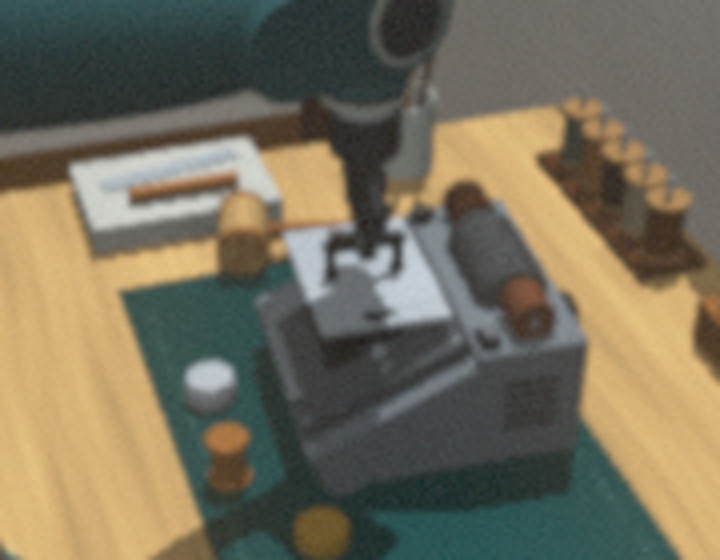

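The plate hovers level over the hatch, with its upper edge just short of the deck. Next I'll lower it slowly until the upper edge touches.

```bash
python3 -m creep '[[0,0,8,0],[0,0,13,0],[0,0,15,0],[0,0,17,0],[0,0,19,0],[0,0,21,0],[0,0,21,0]]' 0 22; python3 -c "
from h import *
s,T=pose();print(s['force'],s['moment'],s['tool_pos'])"
```

```text
t: 7.68
tool_pos: [0.5304, 0.2124, 0.1956]
orientation: [-0.0, 0.999, -0.039, -0.001]
force: [-17.6, -2.1, 10.1]
grip_width: 0.127
finger_force: 42.5
[-17.60865109  -2.11277464  10.06985727] [-0.32400509  2.50960185  0.01027795] [0.53039529 0.21241404 0.19556011]
```

```bash
python3 -m creep '[[-2,0,-3,0],[-2,0,-5,0],[-2,0,-5,0],[-2,0,-5,0]]' 0 20; python3 -c "
from h import *
s,T=pose();print(s['force'],s['moment'],s['tool_pos'])
shot('side','s4.png')
V,K=load('s4'); u,v=proj('s4',[.53,.21,.17]).round().astype(int)
im=cv2.imread('pics/s4.png')[v-50:v+40,u-50:u+70]; cv2.imwrite('pics/s4c.png',cv2.resize(im,None,fx=6,fy=6,interpolation=2))"
```

```text
t: 8.18
tool_pos: [0.5294, 0.2123, 0.1991]
orientation: [0.0, 0.999, -0.039, -0.0]
force: [-0.9, -0.5, -4.6]
grip_width: 0.131
finger_force: 40.4
[-0.87357167 -0.5246037  -4.59250065] [-0.05554686  0.01029826  0.03523786] [0.52938619 0.21234798 0.19906287]
```

View pics/s4c.png

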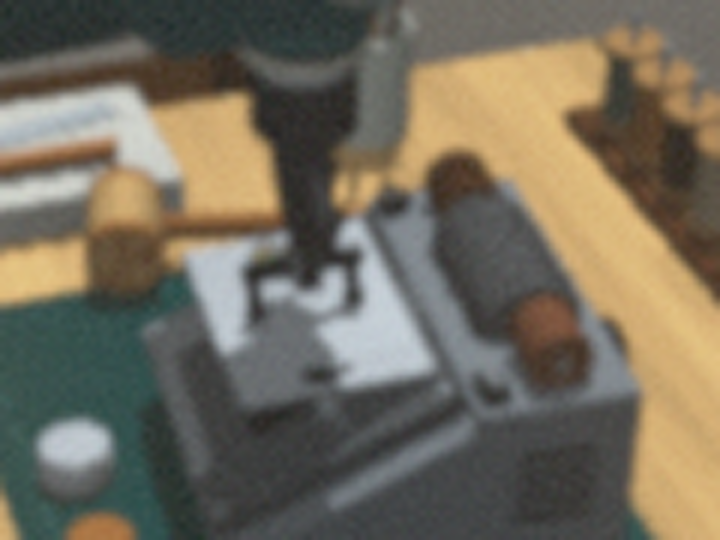

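```bash
python3 -m creep '[[0,0,0,0],[0,0,0,0],[0,0,0,0]]' 0.12 20
```

```text
t: 8.6
tool_pos: [0.5294, 0.2124, 0.1993]
orientation: [0.0, 0.999, -0.039, -0.0]
force: [0.5, -0.5, -4.9]
grip_width: 0.131
finger_force: 40.4
```

```bash
python3 -m creep '[[1,1.2,0,0],[1,1.2,2,0],[0,1.2,5,0],[-1,1.2,6.5,0],[-2,1.2,8,0],[-3,1.2,10,0],[-4,1.2,12,0],[-4.8,1.2,14,0],[-4.8,1.2,14,0]]' 0 20; python3 -c "
from h import *
s,T=pose();print(s['force'],s['moment'],s['tool_pos'])"
```

```text
t: 9.72
tool_pos: [0.5243, 0.2116, 0.1851]
orientation: [-0.0, 0.999, -0.039, -0.0]
force: [-2.6, 0.5, 0.7]
grip_width: 0.132
finger_force: 41.5
[-2.6389819   0.45119632  0.68121264] [ 0.01730844  0.09099841 -0.01598877] [0.52430486 0.21163569 0.18514221]
```

Rotating about the edge takes only about 6 N, so I'll continue.

```bash
python3 -m creep '[[-0.8,0,1.8,0],[-1.5,0,3.5,0],[-2.1,0,5.2,0],[-2.6,0,6.9,0],[-3.1,0,8.6,0],[-3.6,0,10.3,0],[-3.6,0,10.3,0]]' 0 20; python3 -c "
from h import *
s,T=pose();print(s['force'],s['moment'],s['tool_pos'])
shot('wrist','w5.png'); shot('side','s5.png')
V,K=load('s5'); u,v=proj('s5',[.53,.21,.17]).round().astype(int)
im=cv2.imread('pics/s5.png')[v-35:v+35,u-50:u+50]; a=cv2.imread('pics/w5.png'); b=cv2.resize(im,(400,280),interpolation=2)
c=np.zeros((384,800,3),np.uint8); c[:,:400]=a[:,56:456]; c[:280,400:]=b; cv2.imwrite('pics/c5.png',c)"
```

```text
t: 10.6
tool_pos: [0.5209, 0.2119, 0.175]
orientation: [-0.0, 0.999, -0.039, -0.0]
force: [-2.7, 0.9, 3.0]
grip_width: 0.132
finger_force: 42.5
[-2.70233521  0.93245928  3.00378511] [0.10760785 0.13089728 0.02810257] [0.52086469 0.21186824 0.17497863]
```

View pics/c5.png

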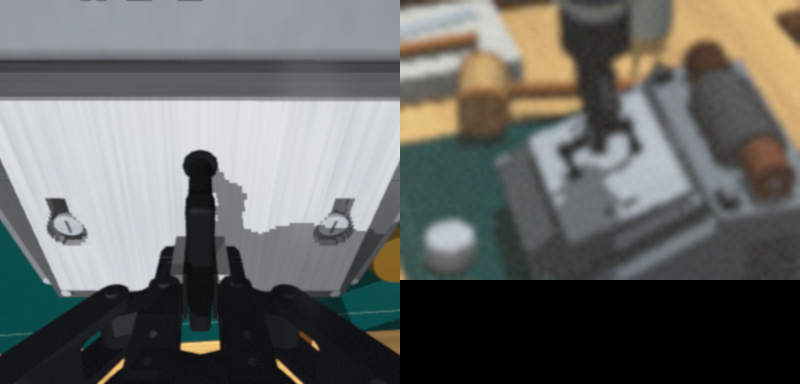

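The wrist view shows both stud heads centred in the round entry holes. I'll keep lowering it until it is flush on the seal.

```bash
python3 -m creep '[[-0.4,0,1.7,0],[-0.8,0,3.4,0],[-1.2,0,5,0],[-1.5,0,6.5,0],[-1.5,0,6.5,0]]' 0 20; python3 -c "
from h import *
s,T=pose();print(s['force'],s['moment'],s['tool_pos'])"
```

```text
t: 11.32
tool_pos: [0.5196, 0.212, 0.1688]
orientation: [-0.0, 0.999, -0.039, 0.0]
force: [-1.3, 1.2, 5.4]
grip_width: 0.131
finger_force: 43.7
[-1.26297288  1.2113588   5.39794677] [ 0.02099183 -0.12689874 -0.03257995] [0.51963016 0.2119822  0.16876811]
```

```bash
python3 -m creep '[[-0.2,0,1,0],[-0.3,0,2,0],[-0.3,0,2,0]]' 0 20; python3 -c "
from h import *
s,T=pose();print(s['force'],s['moment'],s['tool_pos'])"
python3 -m creep '[[0,0,1,0],[0,0,2,0],[0,0,2,0]]' 0 20; python3 -c "
from h import *
s,T=pose();print(s['force'],s['moment'],s['tool_pos'])"
```

```text
t: 11.7
tool_pos: [0.5194, 0.212, 0.167]
orientation: [-0.0, 0.999, -0.039, 0.0]
force: [-3.3, -0.1, 7.2]
grip_width: 0.132
finger_force: 44.1
[-3.34608159 -0.08500251  7.18867281] [ 0.03933755  0.0861821  -0.02697597] [0.51936019 0.21201194 0.16697169]
t: 12.08
tool_pos: [0.5193, 0.212, 0.166]
orientation: [-0.0, 0.999, -0.039, 0.001]
force: [-9.2, -2.1, 15.8]
grip_width: 0.134
finger_force: 45.6
[-9.19820133 -2.09795805 15.83170263] [-0.28020635  0.89974729  0.03653119] [0.51931979 0.21201595 0.16597442]
```

Net contact force is about 23 N and purely normal to the slope, so the plate is on the land. I'll ease off a little and start the slide down.

```bash
python3 -m creep '[[-0.2,0,-0.5,0],[-1.1,0,0,0],[-2,0,0.4,0],[-2.9,0,0.8,0],[-3.8,0,1.2,0],[-4.7,0,1.6,0],[-5.6,0,2,0],[-5.6,0,2,0]]' 0 20
cat > f.py <<'E'
from h import *
s,T=pose();f=s['force']+[0,0,5];e=np.array([.9968,-.0802,0]);a=np.radians(25);z=np.array([0,0,1])
X=np.cos(a)*e+np.sin(a)*z;N=-np.sin(a)*e+np.cos(a)*z
p=(s['tool_pos']-[.5242,.2107,.105])*1e3+[1,0,2.5]
print('F x,n,lat',f@X,f@N,f@np.cross(N,X),'pos',p@X,p@N,p@np.cross(N,X),s['moment'],s['t'])
E
python3 f.py
```

```text
t: 13.08
tool_pos: [0.5142, 0.2125, 0.1636]
orientation: [-0.0, 0.999, -0.039, 0.001]
force: [-0.2, 0.3, 10.2]
grip_width: 0.131
finger_force: 44.8
F x,n,lat 6.211539488059197 13.879990930639877 0.23594605927366744 pos 17.5437767251759 59.257563504863285 1.0819828586390323 [ 0.03191027 -0.19070659  0.00450095] 13.075
```

```bash
python3 -m creep '[[-0.9,0,0.4,0],[-1.8,0,0.8,0],[-2.7,0,1.3,0],[-3.6,0,1.7,0],[-4.5,0,2.1,0],[-5.4,0,2.5,0],[-5.4,0,2.5,0]]' 0 20; python3 f.py
```

```text
t: 13.95
tool_pos: [0.5088, 0.2129, 0.1611]
orientation: [-0.0, 0.999, -0.039, 0.001]
force: [-0.2, 0.6, 10.4]
grip_width: 0.132
finger_force: 44.8
F x,n,lat 6.315301745540706 14.03134834204665 0.5746376348531883 pos 11.55561392720393 59.245147872942326 1.058074631406329 [-0.04039345 -0.2331388  -0.01289803] 13.95
```

```bash
python3 -m creep '[[-0.9,0,0.4,0],[-1.8,0,0.8,0],[-2.7,0,1.3,0],[-3.6,0,1.7,0],[-4.5,0,2.1,0],[-5.4,0,2.5,0],[-6.3,0,2.9,0],[-7.2,0,3.4,0],[-7.2,0,3.4,0]]' 0 20; python3 f.py; python3 -m creep '[[-0.5,0,0.2,0],[-0.9,0,0.4,0],[-1.4,0,0.6,0],[-1.8,0,0.8,0],[-1.8,0,0.8,0]]' 0 20; python3 f.py
```

```text
t: 15.08
tool_pos: [0.5017, 0.2135, 0.1578]
orientation: [-0.0, 0.999, -0.039, 0.001]
force: [0.2, 0.4, 10.6]
grip_width: 0.131
finger_force: 44.8
F x,n,lat 6.748810348887383 14.021577600300704 0.3729386931561284 pos 3.721020758434368 59.23321066692548 1.053219182083449 [-0.06854266 -0.27119663  0.0386355 ] 15.075
t: 15.7
tool_pos: [0.5013, 0.2135, 0.1577]
orientation: [-0.001, 0.999, -0.039, 0.003]
force: [13.2, -0.6, 11.2]
grip_width: 0.135
finger_force: 44.6
F x,n,lat 18.821408698748122 9.059851398212256 0.46337528217345136 pos 3.3591699548648544 59.33105466834485 1.0590463082194939 [-0.12372604 -2.31946119 -0.01821755] 15.7
```

It stopped hard at about 19 N, near but not exactly at the computed home position. I'll check with the wrist camera.

```bash
python3 -m creep '[[0.9,0,-0.4,0],[0.9,0,-0.4,0]]' 0 20; python3 f.py; python3 -c "
from h import *
shot('wrist','w6.png'); a=cv2.imread('pics/w6.png')
c=np.vstack([np.hstack([cv2.resize(a[170:320,60:193],None,fx=3,fy=3,interpolation=2)[:450,:399],cv2.resize(a[170:320,320:453],None,fx=3,fy=3,interpolation=2)[:450,:399]])]); cv2.imwrite('pics/c6.png',c)"
```

```text
t: 15.95
tool_pos: [0.5015, 0.2135, 0.1576]
orientation: [-0.0, 0.999, -0.039, 0.002]
force: [5.4, -0.7, 11.2]
grip_width: 0.132
finger_force: 44.7
F x,n,lat 11.777158239124876 12.39569727417441 -0.3129555185781492 pos 3.459406806162387 59.236775154124096 1.0364242847507028 [-0.10675957 -1.19936637 -0.02728344] 15.95
```

View pics/c6.png

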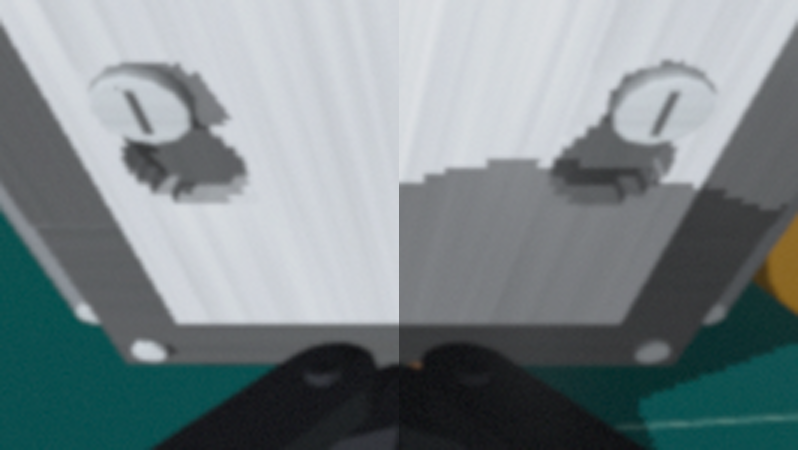

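Run:
```python
from h import *
a=np.radians(25);e=np.array([.9968,-.0802,0]);z=np.array([0,0,1]);X=np.cos(a)*e+np.sin(a)*z;N=-np.sin(a)*e+np.cos(a)*z;Y=np.cross(N,X)
H=np.array([.5242,.2107,.105])
def on(u,v,h):
    c,d=ray("w6",u,v); t=(h/1e3-(c-H)@N)/(d@N); p=c+t*d-H; return [round(p@X*1e3,1),round(p@Y*1e3,1)]
for nm,u,v,h in [("lowedgeL",60+177/3,170+323/3,21),("lowedgeR",320+(620-399)/3,170+323/3,21),("holebotL",60+205/3,170+202/3,21),("holebotR",320+(593-399)/3,170+202/3,21),
 ("headL",60+138/3,170+107/3,27.5),("headR",320+(664-399)/3,170+105/3,27.5),("headLtop",60+142/3,170+71/3,27.5),("headLbot",60+138/3,170+142/3,27.5)]:
    print(nm,on(u,v,h))
```

```text
lowedgeL [np.float64(-70.4), np.float64(101.3)]
lowedgeR [np.float64(-69.2), np.float64(-100.9)]
holebotL [np.float64(-22.3), np.float64(80.6)]
holebotR [np.float64(-21.5), np.float64(-80.3)]
headL [np.float64(13.3), np.float64(80.3)]
headR [np.float64(14.5), np.float64(-80.3)]
headLtop [np.float64(22.3), np.float64(76.7)]
headLbot [np.float64(4.0), np.float64(83.5)]
```

The heads sit over the slot ends: head to plate edge measures 84 mm, against 81 mm when home. So it is fully home. I'll relieve the press, let go and back off.

```bash
python3 -m creep '[[-0.3,0,-0.7,0],[-0.6,0,-1.4,0],[-0.6,0,-1.4,0]]' 0 20; python3 f.py; python3 -m creep '[[0,0,0,0],[0,0,0,0],[0,0,0,0],[0,0,0,0],[0,0,0,0],[0,0,0,0],[0,0,0,0]]' 1 20; python3 f.py
```

```text
t: 16.38
tool_pos: [0.5009, 0.2135, 0.1588]
orientation: [-0.0, 0.999, -0.039, 0.002]
force: [7.9, 1.3, 7.1]
grip_width: 0.13
finger_force: 44.2
F x,n,lat 12.187120573314404 7.717958955235455 1.9083276672013165 pos 3.455786419520597 60.52289020219728 1.0366407528194144 [-0.01531712 -1.56401778 -0.01062683] 16.375
t: 17.25
tool_pos: [0.4995, 0.2135, 0.1576]
orientation: [-0.0, 0.999, -0.039, 0.0]
force: [-0.6, 1.0, 0.0]
grip_width: 1.0
finger_force: 0.0
F x,n,lat 1.534116282934945 4.839370059067497 0.9212627079986841 pos 1.6636969569114555 60.05827713056778 0.9012529241432629 [-0.02758093  0.02982982  0.02079816] 17.25
```

```bash
python3 -m creep '[[0,0,-10,0],[0,0,-30,0],[0,0,-60,0],[0,0,-110,0],[-30,0,-150,0],[-60,0,-150,0],[-60,0,-150,0],[-60,0,-150,0]]' 1
python3 - <<'E'
from h import *
shot("wrist","w7.png"); a=cv2.imread("pics/w7.png"); shot("scene","s7.png"); b=cv2.imread("pics/s7.png")[120:320,180:380]
c=np.zeros((400,800,3),np.uint8); c[:384,:400]=a[:,56:456]; c[:,400:]=cv2.resize(b,(400,400),interpolation=2); cv2.imwrite("pics/c7.png",c)
E
```

```text
t: 18.25
tool_pos: [0.4399, 0.2181, 0.3083]
orientation: [-0.0, 0.999, -0.039, 0.0]
force: [0.6, -0.3, -0.7]
grip_width: 0.999
finger_force: 0.0
```

View pics/c7.png

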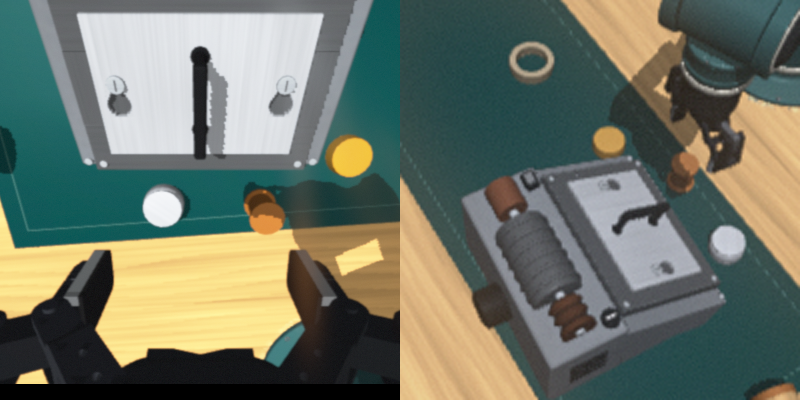

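Run:
```python
from h import *
a=np.radians(25);e=np.array([.9968,-.0802,0]);z=np.array([0,0,1]);X=np.cos(a)*e+np.sin(a)*z;N=-np.sin(a)*e+np.cos(a)*z;Y=np.cross(N,X)
H=np.array([.5242,.2107,.105])
def on(u,v,h):
    c,d=ray("w7",u,v); t=(h/1e3-(c-H)@N)/(d@N); p=c+t*d-H; return [round(float(p@X*1e3),1),round(float(p@Y*1e3),1)]
for nm,u,v,h in [("lowL",56+103,154,22.5),("lowR",56+296,154,22.5),("topL",56+77,13,22.5),("topR",56+325,13,22.5),("holebotL",56+121,115,22.5),("holebotR",56+280,115,22.5),("headL",56+117,86,27.5),("headR",56+286,86,27.5),("frameL",56+95,168,16),("frameR",56+305,168,16)]:
    print(nm,on(u,v,h))
```

```text
lowL [-70.5, 110.6]
lowR [-69.7, -109.0]
topL [72.2, 100.8]
topR [72.7, -101.3]
holebotL [-20.8, 81.3]
holebotR [-20.2, -81.7]
headL [12.5, 78.2]
headR [13.0, -80.3]
frameL [-96.5, 127.4]
frameR [-95.5, -127.1]
```

```bash
python3 -c "
from bench import job
print(job.job_done())"
```

```text
the job is handed in; nothing more can be done
None
```

The cover is back on the hatch: slid down to the stops, with both stud heads over the slots to about 1 mm by camera, then released. The highest contact force I read was about 23 N. The job was handed in at about 18 s, and the only verdict shown was that it was handed in.

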